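Close the gear unit's inclined filler neck with its bayonet plug

ROBOT

A 6-joint arm with a two-finger parallel gripper is mounted at the origin on a cart in front of the work surface, level with it; the furniture and walls round the work are solid. World frame = base frame: x ahead of the robot, y to its left, z up, the work surface at z = 0. Lengths are in mm, angles in rad, forces in N, time in s.
With the tool pointing down it reaches from about 250 to 725 mm from the base axis. Payload 9.7 kg.
Tool frame: the origin (TCP) lies on the centre line of the jaws, within the pads' length; the fingertips stand 25 mm ahead of it and the grasp point (between the pads) lies 6 mm ahead of it; z points along the fingers, y is the line along which they close (so a half turn about z gives the same grasp; the last joint's range is limited). The gripper opens to 85 mm and grips with 20 to 120 N. Pads are 22 mm wide; open, the fingers measure 114 mm over their backs; the gripper's body (76 mm by 85 mm) begins 54 mm behind the grasp point. The pads swing forward as they close: fully open they stand 13 mm farther back than shut.
Start: joints at [1.28, 0.087, 0.176, 1.66, 0, 1.571], TCP at [157.693, 526.906, 256.284] pointing down, gripper open.
Joint ranges: [-3.13, 3.13], [-0.85, 1.81], [-1.15, 1.24], [-2.2, 2.28], [-1.44, 1.52], [-3.14, 3.14]. Speed limits (rad/s): [2.22, 2.22, 2.57, 3.14, 3.14, 3.14].

INTERFACE

Orientations are given as a unit quaternion [x, y, z, w].
In Python, from station import arm gives the robot as it stands.
- The arm moves only by the shell command python3 -m pendant 'ROWS'. ROWS is JSON, a list that holds one entry, the list of rows, each a list of 7 numbers: the shift along the tool's x, y, z in mm, then the turn, a rotation vector about the tool's x, y, z in rad, then the gripper's target within -1 to 1 (fully open at 1, half-way at 0, shut at -1). A call has 1 to 12 rows; each row shifts and turns the commanded pose from where the row before left it, along the tool's axes as they then stand; what a row does not reach is not made up. A row lasts 1/12 s, in which the tool goes at most 41.7 mm and 7.16 degrees, less where a joint would pass 70% of its speed; a pose out of reach is approached as far as the arm can. A call is refused whole if a number of a shift passes 41.7 or a number of a turn 0.125, either way. A call with a gripper value outside its range is refused whole. The fingers move at their own pace and stop on an object; the grip force is fixed at half the most. Time passes only in rows, so rows that do not move let the fingers close. It gives the time, the measured TCP pose, the force, the opening and the grip force at its end, in the units of the state.
- arm.observe(): the state, without advancing time (a new reading comes with each control period).
- arm.snapshot(name): name is "scene" or "top"; returns a dict with "frame" (480x640x3 uint8, red, green, blue), "range_z" (480x640 float32, mm along the optical axis (not along the pixel's ray), 0 where there is no reading), "intrinsics" (3x3 intrinsics, pixels), "R" (3x3) and "t" (3): a world point X has camera coordinates R X + t. Camera axes: x right, y down, z forward; pixel columns grow to the right and rows downward; lengths in mm; the calibration is good to about 2 mm. A picture is of the moment at which its call begins.
- arm.hand_in(): hands the job in; it is judged then, once.
The state is a dict: "time_s": time; "joint_pos": joint angles; "joint_vel": joint speeds; "joint_torque": joint torques, N m; "tcp_pos": TCP position; "orientation": TCP orientation; "force": force on the tool from outside, world axes, zero at the start; "wrist_torque": the same for the moment, N m; "opening": finger opening in mm; "finger_force": force on a finger pad.
Only numpy, scipy, OpenCV 4.12 (cv2) and the standard library are available. Lean on these libraries where they do the work, as an engineer would, in place of code of your own. Each camera call takes 0.05 s, during which the arm holds its last target. There are 200 camera calls.

TASK

Close the gear unit's slanting filler neck with the plug standing on the bench: rest the plug's nose in the mouth, press only lightly while turning it clockwise until its two lugs find the slots in the mouth and it drops in, push it down until the flange is on the rim, then turn it on clockwise to the stop, so that the grip bar is in line with the marks on the neck. Let go of it and leave the other things on the bench where they are.

Things in the scene. Friction and masses are not known exactly. Their poses are not given: they have to be found in the camera images.
- plug_center (a point): centre of the aluminium filler plug (90 mm long, about 0.25 kg), on its axis, 45 mm above its foot; z along the axis from foot to grip, x along the grip bar and lugs. It starts standing on its foot on the bench. Resting with its lugs on the neck's ring, this point stands 30 mm out of the mouth; with the flange down on the rim, 9 mm
- plug: the same plug, origin at the centre of its foot, same axes. From the foot up: round nose 44 mm across, its edge chamfered to 37 mm; two opposite lugs along +x and -x, 10 mm wide, reaching 30 mm from the axis, 15 to 24 mm up; round flange 76 mm across, 36 to 45 mm up; above it the flat grip bar (see plug_grip)
- plug_grip (a point): middle of the plug's flat grip bar, 67 mm above the foot; the bar is 62 mm long (plug x), 14 mm thick (plug y) and spans 45 to 90 mm above the foot; same axes
- neck_mouth (a point): centre of the mouth of the gear unit's filler neck, in the plane of the rim; z out of the mouth along the neck's axis, which leans 30 degrees from vertical; y towards one of the marks. The mouth is a steel ring of 48.4 mm bore, 10 mm thick, with two opposite slots that pass the lugs with about 7 degrees to spare either way. Ring and neck do not move
- neck_mark (a point): one of two opposite raised marks on the outside of the neck, 46 mm from its axis along neck +y (the other lies along -y). Seen looking into the mouth, the ring's slots lie 35 to 75 degrees anticlockwise of the marks; the angle differs each time and is not measured. Axes as neck_mouth
- neck_floor (a point): centre of the neck's inner floor, 44 mm below the rim; axes as neck_mouth. Under the ring the neck is 68 mm wide, so the lugs can turn clockwise there to inner stops, where lugs and grip bar are in line with the marks. With the lugs under the ring the plug has 2 mm of axial play; no spring or snap, friction alone holds it
- gear_unit: grey gear unit, fixed to the bench, 150 x 170 mm at its foot, 110 mm high; the neck (84 mm across) rises slantwise from its front upper edge; a shaft stub at its +y side reaches 115 mm from the centre, 60 mm up. Origin at the centre of its underside, x pointing away from the neck
- spanner: combination spanner, 198 mm long, lying flat, 9 mm thick; bystander; origin at the centre of its underside
- screwdriver: screwdriver with a red handle, 212 mm long, lying flat; bystander; origin at the centre of its underside
- bearing: ball bearing, 62 mm across, 16 mm high, lying flat; bystander; origin at the centre of its underside
- tape_measure: yellow tape measure, 34 x 78 x 60 mm; bystander; origin at the centre of its underside
- grease_tin: round green tin, 70 mm across, 64 mm high; bystander; origin at the centre of its underside
- piston: steel piston, 64 mm across, 53 mm high, standing on its skirt; bystander; origin at the centre of its underside
Mind the look-alikes: they are no part of the job. What is shaped like the plug but red is not meant.

How it is judged (in metres and radians):
At the end, for the whole second after the job is handed in: The plug is in the neck with its flange within 3.5 mm of the rim and its axis within 6 degrees of the neck's, its grip bar is within 12 degrees of the line through the marks (lugs locked under the ring), and it is released and at rest (z of plug_center in the frame of neck_mouth below 0.0125 m and angle between the z axis of plug_center and the z axis of neck_mouth, either way round below 0.1 rad and angle between the x axis of plug_center and the y axis of neck_mouth, either way round below 0.21 rad and contact force between the fingers and plug below 0.1 N and linear speed of plug below 0.02 m/s); the robot touches nothing.
It fails at once if the plug is pressed on the neck with more than 90 N (contact force between plug and gear_unit above 90 N).
It fails at once if a bystander is moved by more than 3 cm (distance of any of spanner, screwdriver, bearing, tape_measure, grease_tin, piston from where it was at the start of the episode above 0.03 m).
It also fails if it takes over 51 s, if anything falls off the work surface, if the arm or the gripper's body presses on something with over 40 N, if the wrist force passes 120 N, or if a joint passes its speed limit or range.

## Working session

There is one attempt and no reset: what is moved stays moved. The work goes in short steps, Python scripts to look and compute and a shell command to move; the robot and the scene stay as the last step left them, time stands still between calls to the robot, and variables do not carry over. Pictures are saved under pics/ and viewed, at most 10 in all, crops included, and the job is handed in when it is done.

```bash
ls; mkdir -p pics; python3 - <<'E'
from station import arm
import cv2, numpy as np
for n in ("scene","top"):
    s=arm.snapshot(n); np.savez(f"pics/{n}0.npz",**s)
    cv2.imwrite(f"pics/{n}0.png",s["frame"][:,:,::-1])
    C=-s["R"].T@s["t"]; print(n,C.round(),s["intrinsics"].round(1).tolist(),s["R"].round(3).tolist())
print(arm.observe())
E
```

```text
pics
scene [ 100. -717. 1112.] [[445.6, 0.0, 314.4], [0.0, 445.6, 240.7], [0.0, 0.0, 1.0]] [[0.901, -0.433, -0.005], [-0.327, -0.673, -0.664], [0.285, 0.6, -0.748]]
top [ 306.   73. 1251.] [[461.1, 0.0, 327.9], [0.0, 461.1, 247.7], [0.0, 0.0, 1.0]] [[0.005, -1.0, -0.002], [-0.984, -0.005, -0.18], [0.18, 0.003, -0.984]]
{'time_s': 0.1, 'joint_pos': array([1.27999281e+00, 8.74320318e-02, 1.75194402e-01, 1.65976979e+00,
       2.65893167e-05, 1.57080177e+00]), 'joint_vel': array([ 0.00087998, -0.00076014,  0.00110672,  0.00010282,  0.00045729,
        0.00042753]), 'joint_torque': array([ 5.36867392e-04, -5.21561873e+01,  4.65656090e+01,  1.60394161e-02,
        2.86100300e-05,  1.45020158e-05]), 'tcp_pos': array([157.64263238, 526.7495269 , 255.62937697]), 'orientation': array([ 1.44892636e-01,  9.89447198e-01, -5.97228462e-04, -1.00890031e-04]), 'force': array([ 0.18339478, -0.53786302, -0.13325245]), 'wrist_torque': array([-0.03618795,  0.05012243, -0.06286426]), 'finger_force': 0.0, 'opening': 85.37951325925708}
```

View pics/scene0.png

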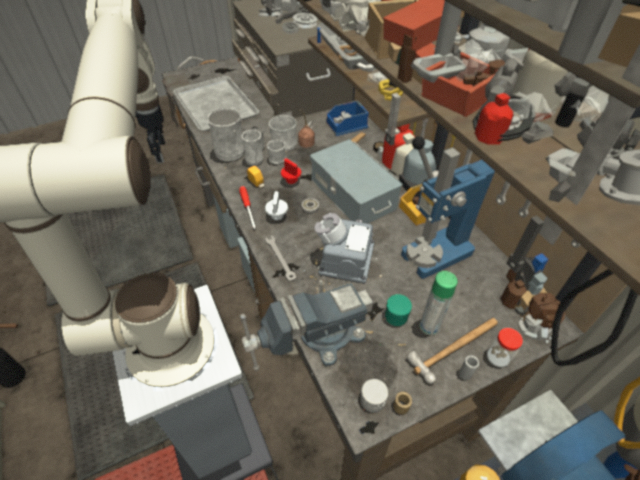

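View pics/top0.png

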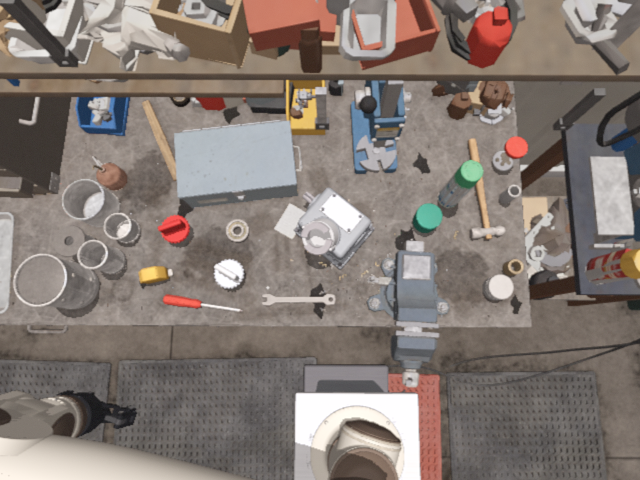

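The scene view shows the gear unit with its slanting neck at about (335,232). Two plug-shaped things stand on the bench: a red one at scene (290,172), top (175,229), and a bare metal one at scene (276,208), top (229,275). The metal one fits "aluminium", and the red one is the look-alike. I'll confirm in an enlarged crop.

```bash
python3 - <<'E'
import cv2, numpy as np
a=np.load("pics/scene0.npz");b=np.load("pics/top0.npz")
A=a["frame"][:,:,::-1];B=b["frame"][:,:,::-1]
def c(im,x,y,w,h,s=6): return cv2.resize(im[y:y+h,x:x+w],(400,300),interpolation=cv2.INTER_CUBIC)
t=np.vstack([np.hstack([c(A,250,180,60,45),c(A,310,205,80,60)]),np.hstack([c(B,199,250,60,45),c(B,290,190,80,60)])])
cv2.imwrite("pics/crop1.png",t)
for n,s,pts in(("scene",a,[(276,208),(272,196),(330,228),(345,262)]),("top",b,[(229,275),(225,270),(318,235),(345,215)])):
    Ki=np.linalg.inv(s["intrinsics"])
    for u,v in pts:
        z=s["range_z"][v,u]; X=s["R"].T@(Ki@[u,v,1]*z-s["t"]); print(n,u,v,X.round(1))
E
```

```text
scene 276 208 [ 100.4 -716.6 1112.3]
scene 272 196 [477.5 436.5   4.3]
scene 330 228 [549.9 117.2 105.5]
scene 345 262 [538.9  -4.   79. ]
top 229 275 [447.6 326.7  90.9]
top 225 270 [460.1 337.3  91.7]
top 318 235 [548.4 101.9 108.3]
top 345 215 [600.   33.5 112. ]
```

View pics/crop1.png

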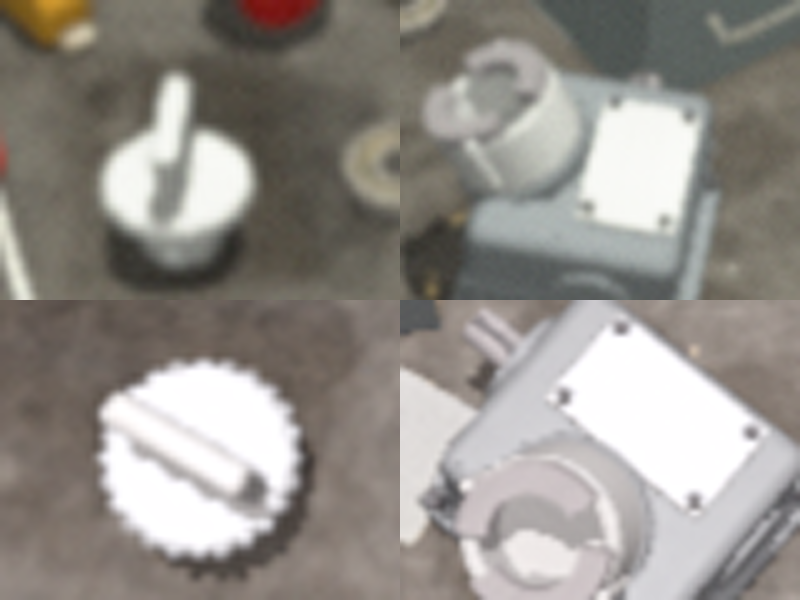

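The crop confirms the bare metal plug: white flange with the grip bar on top, grip top measured at z=91 mm against 90 expected. The neck's ring, with slots and a mark line on its side, shows on the right at about scene (330,225) and top (318,236). Next I'll fit the plug's bar and the neck's plane.

```bash
cat > h.py <<'E'
import cv2, numpy as np
def cloud(s,x0,y0,x1,y1):
    v,u=np.mgrid[y0:y1,x0:x1]; z=s["range_z"][y0:y1,x0:x1]; m=z>0
    uv=np.stack([u[m],v[m]],1); p=np.c_[uv,np.ones(len(uv))]@np.linalg.inv(s["intrinsics"]).T*z[m][:,None]
    return uv,(p-s["t"])@s["R"]
def proj(s,X):
    c=np.atleast_2d(X)@s["R"].T+s["t"]; p=c@s["intrinsics"].T; return p[:,:2]/p[:,2:]
E
python3 - <<'E'
from h import *
rng=np.random.default_rng(0)
S={n:np.load(f"pics/{n}0.npz") for n in("scene","top")}
box={"scene":[(255,180,300,225),(312,208,352,252)],"top":[(208,254,250,296),(295,212,345,262)]}
for n,s in S.items():
    s=dict(s); _,P=cloud(s,*box[n][0])
    g=P[(P[:,2]>80)&(P[:,2]<97)]; f=P[(P[:,2]>38)&(P[:,2]<50)]
    if len(g)>4:
        r=cv2.minAreaRect(g[:,:2].astype(np.float32)); print(n,"grip",len(g),g.mean(0).round(1),r)
    if len(f)>4: print(n,"flange",len(f),cv2.minEnclosingCircle(f[:,:2].astype(np.float32)),f[:,2].mean())
    _,Q=cloud(s,*box[n][1]); Q=Q[(Q[:,2]>95)&(Q[:,2]<190)]
    best=None
    for _ in range(4000):
        a,b,c=Q[rng.choice(len(Q),3,False)]; k=np.cross(b-a,c-a); l=np.linalg.norm(k)
        if l<100: continue
        k=k/l*np.sign(k[2])
        if abs(np.degrees(np.arccos(k[2]))-30)>6: continue
        m=abs((Q-a)@k)<2
        if best is None or m.sum()>best.sum(): best=m
    I=Q[best]; c=I.mean(0); k=np.linalg.svd(I-c)[2][2]; k*=np.sign(k[2])
    e1=np.cross([0,0,1],k);e1/=np.linalg.norm(e1);e2=np.cross(k,e1)
    o,r=cv2.minEnclosingCircle(np.c_[(I-c)@e1,(I-c)@e2].astype(np.float32))
    M=c+o[0]*e1+o[1]*e2
    print(n,"neck",len(I),"of",len(Q),"n",k.round(3),"tilt",np.degrees(np.arccos(k[2])).round(1),"az",np.degrees(np.arctan2(k[1],k[0])).round(1),"c",M.round(1),"r",round(r,1))
# plate edges for gear yaw: top-surface points z~112
_,P=cloud(dict(S["top"]),300,185,380,260); q=P[(P[:,2]>107)&(P[:,2]<114)]; print(cv2.minAreaRect(q[:,:2].astype(np.float32)),len(q))
E
```

```text
scene grip 67 [455.  333.9  89. ] ((455.74041748046875, 336.6674499511719), (66.97920227050781, 13.957804679870605), 61.64320755004883)
scene flange 214 ((455.83404541015625, 336.6937561035156), 40.36948776245117) 45.62780610194316
scene neck 158 of 1118 n [-0.214 -0.357  0.909] tilt 24.6 az -120.9 c [546.8  70.7 125.7] r 69.2
top grip 132 [457.9 338.2  88.1] ((458.2260437011719, 338.85992431640625), (60.661964416503906, 13.755083084106445), 60.96335220336914)
top flange 508 ((458.5346374511719, 339.428466796875), 38.84230422973633) 43.98143574215505
top neck 285 of 1776 n [-0.368  0.326  0.871] tilt 29.4 az 138.5 c [534.9 107.9 149.8] r 42.1
((576.94921875, 70.65806579589844), (135.148193359375, 143.8010711669922), 51.266544342041016) 948
```

```bash
python3 - <<'E'
from h import *
S={n:dict(np.load(f"pics/{n}0.npz")) for n in("scene","top")}
az=np.radians(139);n=np.array([.5*np.cos(az),.5*np.sin(az),.866]); e1=np.cross([0,0,1],n);e1/=np.linalg.norm(e1);e2=np.cross(n,e1)
M=np.array([535,108,150.])
Q=cloud(S["scene"],305,200,360,260)[1]; d=(Q-M)@n; m=(abs(d)<6)&(np.linalg.norm(Q-M,axis=1)<50)
I=Q[m]; c=I.mean(0); k=np.linalg.svd(I-c)[2][2];k*=np.sign(k[2])
o,r=cv2.minEnclosingCircle(np.c_[(I-c)@e1,(I-c)@e2].astype(np.float32))
print(m.sum(),"offs",d[m].mean(),"n",k.round(3),np.degrees([np.arccos(k[2]),np.arctan2(k[1],k[0])]),"c",(c+o[0]*e1+o[1]*e2).round(1),r)
# plate yaw: white pixels on the gear's top
f=S["top"]["frame"]; uv,P=cloud(S["top"],320,190,375,235); w=(f[uv[:,1],uv[:,0]].min(1)>225)&(abs(P[:,2]-111)<6)
print("plate",w.sum(),cv2.minAreaRect(P[w][:,:2].astype(np.float32)))
# mouth plane seen square on: right=e1, up=e2, 3 px/mm, 100 mm wide
out=[]
for s in S.values():
    q=np.float32([[-60,60],[60,60],[60,-60],[-60,-60]]); W=M+q[:,:1]*e1+q[:,1:]*e2
    H=cv2.getPerspectiveTransform(proj(s,W).astype(np.float32),np.float32([[0,0],[400,0],[400,400],[0,400]]))
    out.append(cv2.warpPerspective(s["frame"][:,:,::-1],H,(400,400),flags=cv2.INTER_CUBIC))
cv2.imwrite("pics/mouth1.png",np.hstack(out)); print("e1",e1,"e2",e2)
E
```

```text
222 offs 0.809163021249162 n [-0.384  0.307  0.871] [ 29.44876689 141.33931066] c [529.6 106.5 149.2] 45.20656204223633
plate 769 ((608.0639038085938, 43.787513732910156), (99.07823944091797, 59.106414794921875), 50.69535827636719)
e1 [-0.65605903 -0.75470958  0.        ] e2 [ 0.6535785  -0.56814712  0.5       ]
```

View pics/mouth1.png

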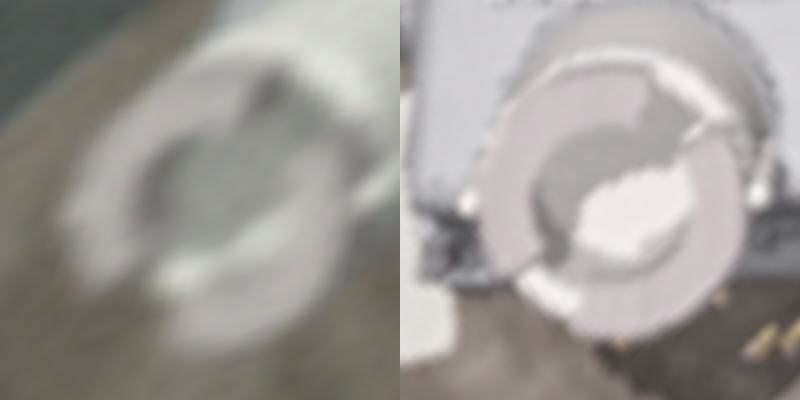

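The square-on mouth view shows the marks at the left and right edges, (470,205) and (762,190), so they lie along ±e1. The slot gaps run from about (650,90) to (700,140) and from (530,270) to (570,320). That puts the slots about 50° anticlockwise of the marks. Sizes check out: rim radius 42 mm, tilt 29.4°, plate yaw 50.7°. Now I'll move above the plug.

```bash
cat >> h.py <<'E'
from scipy.spatial.transform import Rotation as Ro
AZ=np.radians(140.5); N=np.array([.5*np.cos(AZ),.5*np.sin(AZ),.866])
E1=np.cross([0,0,1],N);E1/=np.linalg.norm(E1);E2=np.cross(N,E1)
M=np.array([534,108,150.])
def pose(x,z):
    z=z/np.linalg.norm(z); x=x-z*(x@z); x/=np.linalg.norm(x); return np.stack([x,np.cross(z,x),z],1)
def neckR(a): # bar a deg anticlockwise of the marks, tool into the mouth
    a=np.radians(a); return pose(-(np.cos(a)*E1+np.sin(a)*E2),-N)
def togo(o,p,R):
    C=Ro.from_quat(o["orientation"]).as_matrix(); d=np.array(p)-o["tcp_pos"]
    print("t",round(o["time_s"],2),"tcp",o["tcp_pos"].round(1),"shift now",(C.T@d).round(1),"after turn",(R.T@d).round(1),"turn",Ro.from_matrix(C.T@R).as_rotvec().round(3),"F",o["force"].round(1),"open",round(o["opening"],1),"ff",round(o["finger_force"],1),"q",o["joint_pos"].round(2))
a=np.radians(61.2); PR=pose(np.array([np.cos(a),np.sin(a),0]),np.array([0,0,-1.]))
E
python3 -m pendant '[[[-34,-9.5,8.5,0,0,0.05,1],[-34,-9.5,8.5,0,0,0,1],[-34,-9.5,8.5,0,0,0,1],[-34,-9.5,8.5,0,0,0,1],[-34,-9.5,8.5,0,0,0,1],[-34,-9.5,8.5,0,0,0,1],[-34,-9.5,8.5,0,0,0,1],[-34,-9.5,8.5,0,0,0,1],[0,0,0,0,0,0.12,1],[0,0,0,0,0,0.12,1],[0,0,0,0,0,0.12,1],[0,0,0,0,0,0.12,1]]]'
python3 -c "
from h import *; from station import arm; togo(arm.observe(),[457.5,338,150],PR)"
```

```text
time_s: 1.1
tcp_pos: [389.8, 365.4, 187.8]
orientation: [0.402, 0.916, -0.0, -0.0]
force: [0.8, 0.4, 0.1]
opening: 85.1
finger_force: 0.0
t 1.1 tcp [389.8 365.4 187.8] shift now [-66.   31.3  37.7] after turn [ 8.6 72.5 37.8] turn [-1.000e-03  1.000e-03  1.246e+00] F [0.8 0.4 0.1] open 85.1 ff 0.0 q [ 0.75  0.04 -0.01  1.53  0.    1.58]
```

```bash
python3 -m pendant '[[[0,0,0,0,0,0.125,1],[0,0,0,0,0,0.125,1],[0,0,0,0,0,0.125,1],[0,0,0,0,0,0.125,1],[0,0,0,0,0,0.125,1],[0,0,0,0,0,0.125,1],[0,0,0,0,0,0.125,1],[0,0,0,0,0,0.125,1],[0,0,0,0,0,0.125,1],[0,0,0,0,0,0.121,1],[4,36,10,0,0,0,1],[4,36,10,0,0,0,1]]]'
python3 - <<'E'
from h import *; from station import arm; togo(arm.observe(),[457.5,338,76],PR)
E
```

```text
time_s: 2.1
tcp_pos: [456.8, 339.1, 168.7]
orientation: [0.859, 0.513, 0.001, -0.0]
force: [-0.3, 0.6, 0.3]
opening: 85.3
finger_force: 0.0
t 2.1 tcp [456.8 339.1 168.7] shift now [-0.8  1.1 92.7] after turn [-0.7  1.1 92.7] turn [ 0.    -0.001  0.009] F [-0.3  0.6  0.3] open 85.3 ff 0.0 q [0.64 0.12 0.04 1.49 0.   2.7 ]
```

```bash
python3 -m pendant '[[[-0.7,1,25,0,0,0.009,1],[0,0,25,0,0,0,1],[0,0,20,0,0,0,1],[0,0,14,0,0,0,1],[0,0,8,0,0,0,1],[0,0,0,0,0,0,1],[0,0,0,0,0,0,-1],[0,0,0,0,0,0,-1],[0,0,0,0,0,0,-1],[0,0,0,0,0,0,-1],[0,0,0,0,0,0,-1],[0,0,0,0,0,0,-1]]]'
python3 - <<'E'
from h import *; from station import arm; togo(arm.observe(),[457.5,338,76],PR)
E
```

```text
time_s: 3.1
tcp_pos: [457.5, 337.7, 76.9]
orientation: [0.861, 0.508, 0.0, -0.0]
force: [-1.8, -1.8, 9.0]
opening: 13.4
finger_force: 58.0
t 3.1 tcp [457.5 337.7  76.9] shift now [ 0.3 -0.1  0.9] after turn [ 0.3 -0.1  0.9] turn [ 0.    -0.001 -0.002] F [-1.8 -1.8  9. ] open 13.4 ff 58.0 q [ 0.64  0.14 -0.12  1.32  0.    2.71]
```

```bash
python3 -m pendant '[[[0,0,-10,0,0,0,-1],[0,0,-25,0,0,0,-1],[0,0,-32,0,0,0,-1],[0,0,-32,0,0,0,-1],[0,0,-32,0,0,0,-1],[0,0,-32,0,0,0,-1],[0,0,-10,0,0,0,-1],[0,0,0,0,0,0,-1]]]'
python3 - <<'E'
from h import *; from station import arm; togo(arm.observe(),M+N*115,neckR(67))
E
```

```text
time_s: 3.77
tcp_pos: [458.0, 338.0, 252.7]
orientation: [0.861, 0.508, 0.002, -0.0]
force: [0.6, 1.1, -2.4]
opening: 13.3
finger_force: 58.8
t 3.77 tcp [458.  338.  252.7] shift now [-154.   121.3    2.6] after turn [-166.6  -69.6   76.4] turn [-0.421 -0.344 -0.963] F [ 0.6  1.1 -2.4] open 13.3 ff 58.8 q [ 0.64  0.13  0.21  1.65 -0.    2.71]
```

```bash
python3 -m pendant '[[[0,0,0,-0.0421,-0.0344,-0.0963,-1],[0,0,0,-0.0421,-0.0344,-0.0963,-1],[0,0,0,-0.0421,-0.0344,-0.0963,-1],[0,0,0,-0.0421,-0.0344,-0.0963,-1],[0,0,0,-0.0421,-0.0344,-0.0963,-1],[0,0,0,-0.0421,-0.0344,-0.0963,-1],[0,0,0,-0.0421,-0.0344,-0.0963,-1],[0,0,0,-0.0421,-0.0344,-0.0963,-1],[0,0,0,-0.0421,-0.0344,-0.0963,-1],[0,0,0,-0.0421,-0.0344,-0.0963,-1],[-20,-9,-2,0,0,0,-1],[0,0,0,0,0,0,-1]]]'
python3 - <<'E'
from h import *; from station import arm; togo(arm.observe(),M+N*125,neckR(67))
E
```

```text
time_s: 4.77
tcp_pos: [455.3, 315.9, 257.7]
orientation: [0.5, 0.827, -0.04, 0.255]
force: [-0.1, 0.5, -1.5]
opening: 13.2
finger_force: 59.0
t 4.77 tcp [455.3 315.9 257.7] shift now [-147.   -57.6   65.2] after turn [-147.4  -57.3   64.7] turn [-0.006  0.001  0.004] F [-0.1  0.5 -1.5] open 13.2 ff 59.0 q [ 0.84  0.04  0.06  1.58 -0.52  1.93]
```

```bash
python3 -m pendant '[[[-24.5,-9.6,6,-0.006,0.001,0.004,-1],[-24.5,-9.6,8,0,0,0,-1],[-24.5,-9.6,10,0,0,0,-1],[-24.5,-9.6,10,0,0,0,-1],[-24.5,-9.6,15,0,0,0,-1],[-24.5,-9.6,16,0,0,0,-1],[0,0,0,0,0,0,-1],[0,0,0,0,0,0,-1]]]'
python3 - <<'E'
from h import *; from station import arm; togo(arm.observe(),M+N*125,neckR(67))
out=[]
for n,(x,y) in (("scene",(290,170)),("top",(270,190))):
    s=arm.snapshot(n); np.savez(f"pics/{n}1.npz",**s); out.append(cv2.resize(s["frame"][y:y+80,x:x+80,::-1],(400,400),interpolation=cv2.INTER_CUBIC))
cv2.imwrite("pics/pre.png",np.hstack(out))
E
```

```text
time_s: 5.43
tcp_pos: [486.2, 148.0, 256.9]
orientation: [0.503, 0.825, -0.037, 0.256]
force: [-0.2, 0.2, -1.5]
opening: 13.5
finger_force: 59.6
t 5.43 tcp [486.2 148.  256.9] shift now [-0.7 -0.2 -1.2] after turn [-0.7 -0.2 -1.2] turn [-0.001 -0.001 -0.004] F [-0.2  0.2 -1.5] open 13.5 ff 59.6 q [ 0.54 -0.23 -0.19  1.42 -0.49  1.59]
```

View pics/pre.png

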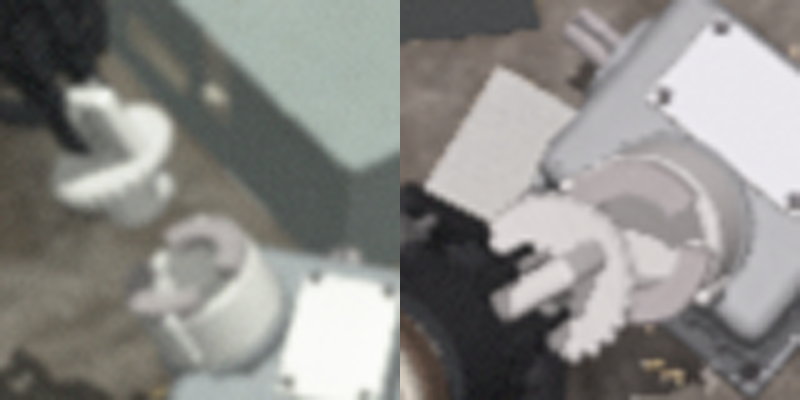

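The mouth is clear and the plug is held squarely. The plug's axis, scene crop (118,160) to (145,200), points into the mouth at (190,265). Quick check of coaxiality with the flange points, then I'll go in.

```bash
python3 - <<'E'
from h import *
for n,b in (("scene",(295,180,330,220)),("top",(285,225,320,265))):
    s=dict(np.load(f"pics/{n}1.npz")); uv,P=cloud(s,*b); f=s["frame"][uv[:,1],uv[:,0]]
    d=(P-M)@N; u=(P-M)@E1; v=(P-M)@E2
    m=(abs(d-94)<4)&(f.min(1)>110)&(np.hypot(u,v)<48)
    I=P[m]; k=np.linalg.svd(I-I.mean(0))[2][2]; k*=np.sign(k[2])
    print(n,m.sum(),d[m].mean().round(1),cv2.minEnclosingCircle(np.c_[u[m],v[m]].astype(np.float32)),"tilt off",np.degrees(np.arccos(k@N)).round(1),(k@E1).round(3),(k@E2).round(3))
for n,b in (("scene",(305,200,360,260)),("top",(295,212,345,262))):
    s=dict(np.load(f"pics/{n}0.npz")); uv,P=cloud(s,*b); f=s["frame"][uv[:,1],uv[:,0]].astype(int)
    d=(P-M)@N; u=(P-M)@E1; v=(P-M)@E2
    m=(abs(d)<3)&(np.hypot(u,v)<46)&(f[:,0]-f[:,1]>5)
    print(n,"ring",m.sum(),d[m].mean().round(2),cv2.minEnclosingCircle(np.c_[u[m],v[m]].astype(np.float32)))
E
```

```text
scene 189 93.4 ((2.1809206008911133, 1.071677327156067), 39.27427291870117) tilt off 0.4 0.0 0.003
top 342 92.3 ((-1.8492143154144287, 0.38215941190719604), 38.22605514526367) tilt off 0.5 -0.004 -0.003
scene ring 5 1.09 ((6.6661176681518555, -15.169703483581543), 31.166460037231445)
top ring 367 -0.32 ((1.2966907024383545, -0.24135659635066986), 40.84429168701172)
```

```bash
sed -i 's/^M=np.*/M=np.array([534,108,150.])+2*E1/' h.py; python3 -m pendant '[[[-0.8,-1.8,10,0,0,0,-1],[0,0,15,0,0,0,-1],[0,0,12,0,0,0,-1],[0,0,5,0,0,0,-1],[0,0,3,0,0,0,-1],[0,0,3,0,0,0,-1],[0,0,0,0,0,0,-1]]]'
python3 - <<'E'
from h import *; from station import arm; o=arm.observe(); togo(o,M+N*62,neckR(67)); print("F along e1,e2,n",(np.stack([E1,E2,N])@o["force"]).round(1))
E
```

```text
time_s: 6.12
tcp_pos: [503.8, 133.0, 216.6]
orientation: [0.501, 0.826, -0.036, 0.256]
force: [-0.3, 0.5, -2.3]
opening: 12.9
finger_force: 59.5
t 6.12 tcp [503.8 133.  216.6] shift now [-1.5 -1.7 15.2] after turn [-1.4 -1.7 15.3] turn [ 0.002 -0.001 -0.001] F [-0.3  0.5 -2.3] open 12.9 ff 59.5 q [ 0.49 -0.23 -0.27  1.31 -0.48  1.53]
F along e1,e2,n [-0.2 -1.6 -1.7]
```

```bash
cat > st.py <<'E'
from h import *; from station import arm; import sys
o=arm.observe(); C=Ro.from_quat(o["orientation"]).as_matrix(); d=o["tcp_pos"]-M; x=-C[:,0]
print("u,v,h",(np.stack([E1,E2,N])@d).round(1),"bar",np.degrees(np.arctan2(x@E2,x@E1)).round(1),"tilt",np.degrees(np.arccos(-C[:,2]@N)).round(1),"F e1,e2,n",(np.stack([E1,E2,N])@o["force"]).round(1),"Ft",(C.T@o["force"]).round(1),"T",(C.T@o["wrist_torque"]).round(2),"open",round(o["opening"],1),"q6",o["joint_pos"][5].round(2),"t",round(o["time_s"],1))
E
python3 -m pendant '[[[-0.7,-0.8,2,0,0,0,-1],[0,0,2,0,0,0,-1],[0,0,2,0,0,0,-1],[0,0,2,0,0,0,-1],[0,0,0,0,0,0,-1]]]' >/dev/null; python3 st.py
python3 -m pendant '[[[0,0,1.5,0,0,0,-1],[0,0,1.5,0,0,0,-1],[0,0,1,0,0,0,-1],[0,0,0,0,0,0,-1]]]' >/dev/null; python3 st.py
```

```text
u,v,h [-0.4  0.  69.1] bar 66.9 tilt 0.4 F e1,e2,n [ 3.2  0.3 -2. ] Ft [-1.5 -2.8  1.9] T [0.85 0.13 0.01] open 13.2 q6 1.52 t 6.5
u,v,h [-0.4 -0.  65.2] bar 66.9 tilt 0.4 F e1,e2,n [ 5.1 -0.2  0.1] Ft [-1.9 -4.8 -0.1] T [ 1.25 -0.05 -0.05] open 13.4 q6 1.51 t 6.9
```

```bash
python3 -m pendant '[[[-0.4,-0.8,1,0,0,0,-1],[0,0,1,0,0,0,-1],[0,0,0,0,0,0,-1]]]' >/dev/null; python3 st.py
python3 -m pendant '[[[0,0,0.8,0,0,0,-1],[0,0,0.6,0,0,0,-1],[0,0,0,0,0,0,-1]]]' >/dev/null; python3 st.py
```

```text
u,v,h [-0.1 -0.1 63.2] bar 66.9 tilt 0.4 F e1,e2,n [ 1.7 -0.  -1.4] Ft [-0.6 -1.6  1.4] T [ 0.67  0.35 -0.05] open 13.2 q6 1.51 t 7.1
u,v,h [-0.1 -0.  61.9] bar 66.9 tilt 0.4 F e1,e2,n [ 2.2 -1.1 -0.9] Ft [ 0.1 -2.4  0.9] T [0.72 0.4  0.01] open 13.4 q6 1.51 t 7.4
```

```bash
python3 -m pendant '[[[-0.1,-0.3,0.6,0,0,0,-1],[0,0,0.6,0,0,0,-1],[0,0,0,0,0,0,-1]]]' >/dev/null; python3 st.py
python3 -m pendant '[[[0,0,0.5,0,0,0,-1],[0,0,0.5,0,0,0,-1],[0,0,0,0,0,0,-1]]]' >/dev/null; python3 st.py
```

```text
u,v,h [-0.1  0.1 61.7] bar 66.9 tilt 0.4 F e1,e2,n [ 3.4 -4.   8.3] Ft [ 2.4 -4.7 -8.3] T [1.25 0.79 0.03] open 13.2 q6 1.51 t 7.6
u,v,h [-0.1  0.2 61.6] bar 66.9 tilt 0.5 F e1,e2,n [ 6.1 -5.8 15.9] Ft [  3.   -7.8 -15.9] T [1.95 0.99 0.09] open 13.3 q6 1.51 t 7.9
```

Lugs are resting on the ring at h = 61.7 (62 expected) with a light 16 N press. Now turning clockwise.

```bash
for i in 1; do python3 -m pendant '[[[0,0,0,0,0,0.035,-1],[0,0,0,0,0,0.035,-1],[0,0,0,0,0,0.035,-1],[0,0,0,0,0,0,-1]]]' >/dev/null; python3 st.py; done
python3 -m pendant '[[[0,0,0,0,0,0.035,-1],[0,0,0,0,0,0.035,-1],[0,0,0,0,0,0,-1]]]' >/dev/null; python3 st.py
python3 -m pendant '[[[0,0,0,0,0,0.035,-1],[0,0,0,0,0,0.035,-1],[0,0,0,0,0,0,-1]]]' >/dev/null; python3 st.py
```

```text
u,v,h [-0.1  0.1 61.2] bar 60.8 tilt 0.4 F e1,e2,n [ 4.1 -4.2 12.9] Ft [  1.7  -5.5 -12.9] T [ 1.68  0.56 -0.09] open 13.6 q6 1.61 t 8.2
u,v,h [ 0.   0.  60.4] bar 56.8 tilt 0.4 F e1,e2,n [ 1.4 -2.1 -1. ] Ft [ 1.  -2.3  1. ] T [ 0.93  0.42 -0.02] open 13.3 q6 1.68 t 8.4
u,v,h [-0.  -0.1 59.7] bar 52.8 tilt 0.4 F e1,e2,n [-0.6 -1.4 -1.7] Ft [ 1.4 -0.4  1.7] T [0.42 0.51 0.01] open 13.2 q6 1.75 t 8.7
```

It found the slots: the force dropped out at bar ≈57° and the plug is sinking. Pushing down.

```bash
python3 -m pendant '[[[0,0,1,0,0,0.02,-1],[0,0,1,0,0,0,-1],[0,0,1,0,0,0,-1],[0,0,0,0,0,0,-1]]]' >/dev/null; python3 st.py
python3 -m pendant '[[[0,0,1.5,0,0,0,-1],[0,0,1.5,0,0,0,-1],[0,0,1,0,0,0,-1],[0,0,0,0,0,0,-1]]]' >/dev/null; python3 st.py
```

```text
u,v,h [ 0.3 -0.1 56.5] bar 51.8 tilt 0.4 F e1,e2,n [ 0.6 -0.4 -2. ] Ft [-0.  -0.7  2. ] T [0.44 0.52 0.  ] open 13.0 q6 1.77 t 9.0
u,v,h [ 0.4 -0.1 52.6] bar 51.7 tilt 0.4 F e1,e2,n [-0.5 -0.5 -2.5] Ft [0.7 0.1 2.5] T [0.41 0.51 0.07] open 13.2 q6 1.76 t 9.4
```

```bash
python3 -m pendant '[[[0,0,2,0,0,0,-1],[0,0,2,0,0,0,-1],[0,0,2,0,0,0,-1],[0,0,2,0,0,0,-1],[0,0,0,0,0,0,-1]]]' >/dev/null; python3 st.py
python3 -m pendant '[[[0,0,1,0,0,0,-1],[0,0,1,0,0,0,-1],[0,0,0.7,0,0,0,-1],[0,0,0,0,0,0,-1]]]' >/dev/null; python3 st.py
```

```text
u,v,h [ 0.4 -0.2 44.4] bar 51.7 tilt 0.4 F e1,e2,n [-0.3 -1.1 -1.7] Ft [ 1.1 -0.5  1.7] T [ 0.41  0.56 -0.02] open 13.1 q6 1.75 t 9.8
u,v,h [ 0.3 -0.1 42. ] bar 51.7 tilt 0.4 F e1,e2,n [-0.8 -0.7 -1.9] Ft [1.  0.2 1.9] T [0.48 0.51 0.02] open 13.5 q6 1.75 t 10.1
```

```bash
python3 -m pendant '[[[0,0,0.6,0,0,0,-1],[0,0,0.6,0,0,0,-1],[0,0,0,0,0,0,-1]]]' >/dev/null; python3 st.py
python3 -m pendant '[[[0,0,0.5,0,0,0,-1],[0,0,0.3,0,0,0,-1],[0,0,0,0,0,0,-1]]]' >/dev/null; python3 st.py
```

```text
u,v,h [ 0.2  0.  41. ] bar 51.7 tilt 0.4 F e1,e2,n [ 0.  -0.5 -1.4] Ft [ 0.4 -0.3  1.4] T [ 0.39  0.57 -0.04] open 13.3 q6 1.75 t 10.4
u,v,h [ 0.1  0.1 40.9] bar 51.7 tilt 0.4 F e1,e2,n [ 2.  -3.2  7.7] Ft [ 1.3 -3.6 -7.7] T [1.26 0.55 0.08] open 13.1 q6 1.75 t 10.6
```

The flange is on the rim (h = 40.9, 41 expected). Turning clockwise to the stop.

```bash
python3 -m pendant '[[[0,0,-0.6,0,0,0,-1],[0,0,0,0,0,0.06,-1],[0,0,0,0,0,0.06,-1],[0,0,0,0,0,0.06,-1],[0,0,0,0,0,0.06,-1],[0,0,0,0,0,0,-1]]]' >/dev/null; python3 st.py
python3 -m pendant '[[[0,0,0,0,0,0.07,-1],[0,0,0,0,0,0.07,-1],[0,0,0,0,0,0.07,-1],[0,0,0,0,0,0.07,-1],[0,0,0,0,0,0.07,-1],[0,0,0,0,0,0.07,-1],[0,0,0,0,0,0,-1]]]' >/dev/null; python3 st.py
```

```text
u,v,h [ 0.2  0.3 41. ] bar 37.8 tilt 0.4 F e1,e2,n [ 0.1 -0.7  1.3] Ft [ 0.3 -0.6 -1.3] T [0.77 0.33 0.05] open 13.4 q6 1.99 t 11.1
u,v,h [ 0.2  0.2 41. ] bar 13.8 tilt 0.4 F e1,e2,n [ 0.6 -1.9  2.6] Ft [-0.1 -1.9 -2.6] T [ 0.85 -0.02  0.01] open 13.3 q6 2.41 t 11.7
```

```bash
python3 -m pendant '[[[0,0,0,0,0,0.05,-1],[0,0,0,0,0,0.05,-1],[0,0,0,0,0,0.05,-1],[0,0,0,0,0,0.05,-1],[0,0,0,0,0,0,-1]]]' >/dev/null; python3 st.py
python3 -m pendant '[[[0,0,0,0,0,0.03,-1],[0,0,0,0,0,0.03,-1],[0,0,0,0,0,0,-1]]]' >/dev/null; python3 st.py
```

```text
u,v,h [ 0.2  0.2 40.9] bar 2.5 tilt 0.4 F e1,e2,n [-0.  -0.9  3.2] Ft [ 0.1 -0.9 -3.2] T [ 0.6  -0.19  0.07] open 13.5 q6 2.61 t 12.1
u,v,h [ 0.1 -0.1 41. ] bar -0.8 tilt 0.4 F e1,e2,n [-0.1 -2.5  3.4] Ft [ 0.  -2.5 -3.4] T [ 0.78 -0.25 -0.34] open 13.4 q6 2.67 t 12.4
```

```bash
python3 -m pendant '[[[0,0,0,0,0,0.03,-1],[0,0,0,0,0,0.03,-1],[0,0,0,0,0,0,-1]]]' >/dev/null; python3 st.py
```

```text
u,v,h [ 0.1 -0.2 41. ] bar -4.1 tilt 0.4 F e1,e2,n [ 0.1 -1.1  4.2] Ft [-0.1 -1.1 -4.2] T [ 0.53 -0.15 -2.03] open 13.6 q6 2.73 t 12.6
```

It's at the stop: torque jumps to 2 N m at the expected angle. I'll relieve the turn, release and back away along the axis.

```bash
python3 -m pendant '[[[0,0,0,0,0,-0.03,-1],[0,0,0,0,0,0,-1],[0,0,0,0,0,0,0.2],[0,0,0,0,0,0,0.2],[0,0,0,0,0,0,0.2],[0,0,0,0,0,0,0.2],[0,0,0,0,0,0,0.2],[0,0,0,0,0,0,0.2]]]' >/dev/null; python3 st.py
python3 -m pendant '[[[0,0,-5,0,0,0,0.2],[0,0,-15,0,0,0,0.2],[0,0,-25,0,0,0,0.2],[0,0,-30,0,0,0,0.2],[0,0,-30,0,0,0,0.2],[0,0,-25,0,0,0,0.2],[0,0,-15,0,0,0,0.2],[0,0,0,0,0,0,0.2]]]' >/dev/null; python3 st.py
python3 - <<'E'
from h import *; from station import arm
out=[]
for n,(x,y) in (("scene",(290,180)),("top",(280,190))):
    s=arm.snapshot(n); np.savez(f"pics/{n}2.npz",**s); out.append(cv2.resize(s["frame"][y:y+80,x:x+80,::-1],(400,400),interpolation=cv2.INTER_CUBIC))
    uv,P=cloud(s,x,y,x+80,y+80); d=(P-M)@N; u=(P-M)@E1; v=(P-M)@E2
    m=(abs(d-9)<4)&(np.hypot(u,v)<42); g=(abs(d-54)<4)&(np.hypot(u,v)<40)
    k=np.linalg.svd(P[m]-P[m].mean(0))[2][2]
    print(n,m.sum(),"flange h",np.median(d[m]),"tilt",np.degrees(np.arccos(abs(k@N))),"grip",g.sum(),np.median(d[g]),cv2.minAreaRect(np.c_[u[g],v[g]].astype(np.float32)))
cv2.imwrite("pics/end.png",np.hstack(out))
E
```

```text
u,v,h [ 0.3  0.  40.7] bar -2.7 tilt 0.4 F e1,e2,n [-0.1 -0.  -0.5] Ft [ 0.1 -0.   0.5] T [ 0.49 -0.04 -0.01] open 51.4 q6 2.7 t 13.3
u,v,h [ -0.3   1.  189.3] bar -2.8 tilt 0.6 F e1,e2,n [-0.9 -0.3 -0.3] Ft [ 0.8 -0.4  0.3] T [ 0.45 -0.02 -0.04] open 51.1 q6 2.87 t 13.9
scene 187 flange h 10.168082146505117 tilt 1.3369859464926275 grip 66 54.38302383634568 ((3.3693885803222656, 0.07394886016845703), (62.52241897583008, 15.688276290893555), 3.2682645320892334)
top 395 flange h 8.482952380957743 tilt 0.44203781684746263 grip 127 53.33165835312302 ((-2.187589645385742, 0.5549464225769043), (61.056129455566406, 14.230518341064453), 0.6570993065834045)
```

View pics/end.png

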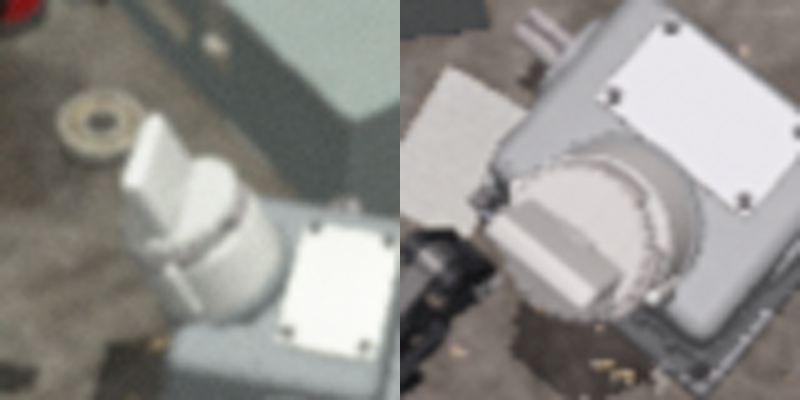

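The plug sits with its flange on the rim (height 8.5–10 mm, tilt about 1°). The grip bar is in line with the marks within 1–3°: scene crop mark at (180,285), top marks at (490,195) and (660,300). The gripper is clear, so I'm handing in.

```bash
python3 -c "
from station import arm; print(arm.hand_in())"
```

```text
the job is handed in; nothing more can be done
None
```

The plug is in the filler neck, turned clockwise to its stop with the flange on the rim and the grip bar within about 3° of the marks; it is released, the other things were not touched, and I handed the job in at about 14 s (no verdict was returned).

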